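# Load a tube into the spring-clamp welding jig

### The job

Load the welding jig for tacking: swing the yellow spring clamp, the arm with the black handle, back until its latch catches and holds it by itself, easing it up to the rubber buffer without forcing it. Take the long square tube, lay it on the jig's two rests between the fence pins and the clamp with its end butted up against the upright foot plate, let go of it, and then push the red trigger lightly so that the clamp snaps shut on the tube. Leave the other things on the bench where they are.

Things in the scene. Friction and masses are not known exactly. Their poses are not given: they have to be found in the camera images.
- jig: The welding jig, fixed to the bench: a bright steel plate 260 (x) x 310 (y) x 10 mm with the tube's nest and the spring clamp on it. Origin at the centre of the plate's underside, z up. Two dark rests, tops 22 mm above the bench, carry the tube at (71, 20) and (71, 90) mm in this frame; two fence pins 12 mm thick, tops 46 mm above the bench, stand at (91, 15) and (91, 95) mm.
- nest (a point): Point fixed on the jig, with the jig's axes: where the long tube's centre must be, 37 mm above the bench. The tube then lies along y, its -y end butted against the foot plate (60 mm away) and its +x side against the fence pins (15 mm away). The copper shoe of the clamp presses on its -x side; a gap of up to 8 mm to the pins is closed by the clamp itself as it snaps shut.
- pivot (a point): Point on the upright pivot pin (top 76 mm above the bench) of the clamp arm, fixed on the jig, 35 mm above the bench. The arm's spring gives about 6.5 N at the handle when shut and 11 N when latched; a damper adds about 2 N for each rad/s. Let go before the latch has caught, the arm goes back to 0.
- clamp_arm (a joint): Angle of the yellow clamp arm in rad. 0: shut with no tube (it starts here, lying across the tube's place); about 0.175: shut on the tube; it grows counter-clockwise from above, as the arm is swung back. The latch catches somewhere from 1.05 to 1.39, set by hand and not known; about 0.02 later the arm meets a rubber buffer, about 4 N per mm at the handle. Over 25 N on the arm forces it.
- handle (a point): Middle of the black upright round handle on the arm's far end: 22 mm thick, 165 mm from the pivot, from 40 to 96 mm above the bench, point at 72 mm. It moves with the arm (24 mm wide, 30 to 40 mm above the bench). The point's x axis points along the arm, away from the pivot; its -y side is the side to pull from, as the spring drives the arm that way.
- trigger_pad (a point): Middle of the near face of the red trigger pad, an upright plate 26 mm wide, 10 mm thick, from 48 to 82 mm above the bench (point 68 mm), on a lever 55 mm from its pivot. The point's x axis is the level way to push it. With the arm latched the hook lets go after 1 to 6 mm, at about 6 to 9 N; travel 17 mm in all; it springs back. Over 25 N forces it.
- trigger: The steel latch lever that carries the hook and the red trigger pad; origin on its upright pivot, at bench level, x axis along the hook. As the arm comes back its pin lifts the hook aside, and the hook drops in behind the pin with a click.
- tube: The long square steel tube, 30 x 30 x 120 mm, wall 2.5 mm, 0.2 to 0.35 kg, lying on the bench; origin at the centre of its underside, x axis along its length.
- tube_center (a point): Centre of the long square tube, 15 mm above its underside; x axis along its length (either way round).
- short_tube: A short offcut of the same tube, 30 x 30 x 70 mm, lying on the bench: not wanted, leave it. Origin at the centre of its underside, x along its length.
- angle_piece: A red piece of angle section, 40 x 40 x 120 mm, lying on the bench: leave it. Origin at the centre of its underside, x along its length.
- hammer: Hammer lying on the bench: leave it.
- brush: Hand brush lying on the bench: leave it.
- screwdriver: Screwdriver lying on the bench: leave it.
- magnet_square: Red triangular welding magnet, about 100 x 100 x 22 mm: leave it.
- tape_roll: Roll of tape, 100 mm across, 25 mm high: leave it.
- foot_face (a point): Middle of the face of the upright steel foot plate (50 mm wide in the jig's x, 6 mm thick, from 10 to 60 mm above the bench) that the tube's end butts against; jig's axes, the face looks to +y. Slide the tube towards -y until it touches.
Mind the look-alikes: they are no part of the job. Leave any brown or turquoise look-alike of the tube alone.

How it is judged:
On the way, in this order (a step that is already met when the one before it is completed fails the run):
1. the clamp arm is held back by its latch alone, nothing of the robot touching it (value of joint clamp_arm above 1 rad and contact force between clamp_arm and the fingers below 0.3 N and contact force between clamp_arm and the arm below 0.3 N), for 0.4 s.
2. with the clamp still latched back, the tube lies on the rests against the foot plate and is let go (value of joint clamp_arm above 1 rad and y of tube_center in the frame of nest between -0.003 and 0.003 m and x of tube_center in the frame of nest between -0.01 and 0.003 m and z of tube_center in the frame of nest between -0.003 and 0.003 m and contact force between tube and the fingers below 0.3 N), for 0.2 s.
3. the trigger is pushed and the clamp arm springs off its latch (value of joint clamp_arm below 0.9 rad and (contact force between trigger and the fingers above 0.2 N or contact force between trigger and the arm above 0.2 N)).
At the end, for the whole second after the job is handed in: The clamp arm is shut on the long tube and presses on it (more than 2 N, joint between 0.13 and 0.22 rad); the tube lies still on the rests, its centre within 3 mm of the nest point in each of the jig's axes (so against foot plate and fence pins) and along the jig's y axis to 0.05 rad (value of joint clamp_arm between 0.13 and 0.22 rad and contact force between clamp_arm and tube above 2 N and y of tube_center in the frame of nest between -0.003 and 0.003 m and x of tube_center in the frame of nest between -0.003 and 0.003 m and z of tube_center in the frame of nest between -0.003 and 0.003 m and angle between the x axis of tube_center and the y axis of nest, either way round below 0.05 rad and linear speed of tube below 0.02 m/s); the robot touches nothing.
It fails at once if the clamp arm is forced: more than 25 N on it from the robot (contact force between clamp_arm and the fingers above 25 N or contact force between clamp_arm and the arm above 25 N).
It fails at once if the trigger is forced: more than 25 N on it from the robot (contact force between trigger and the fingers above 25 N or contact force between trigger and the arm above 25 N).
It fails at once if another thing on the bench is moved by more than 30 mm (distance of any of short_tube, angle_piece, hammer, brush, screwdriver, magnet_square, tape_roll from where it was at the start of the episode above 0.03 m).
It also fails if it takes over 67 s, if anything falls off the work surface, if the arm or the gripper's body presses on something with over 40 N, if the wrist force passes 120 N, or if a joint passes its speed limit or range.

### The arm

A 6-joint arm with a two-finger parallel gripper is mounted at the origin on the work surface. World frame = base frame: x ahead of the robot, y to its left, z up, the work surface at z = 0. Lengths are in m, angles in rad, forces in N, time in s.
With the tool pointing down it reaches from about 0.35 to 0.85 m from the base axis. Payload 8.1 kg.
Tool frame: the origin (TCP) lies midway between the tips of the shut fingers; the grasp point (between the pads) lies 19 mm behind it; z points along the fingers, y is the direction in which the jaws open and shut (so a half turn about z gives the same grasp; the last joint's range is limited). The gripper opens to 93 mm and grips with 3 to 60 N. Pads are 15 mm wide; open, the fingers measure 128 mm over their backs; the gripper's body (75 mm by 188 mm) begins 65 mm behind the grasp point.
Start: joints at [1.054, 0.13, 1.488, -0, 1.523, -0.085], TCP at [0.251, 0.545, 0.219] pointing down, gripper open.
Joint ranges: [-2.96, 2.96], [-0.89, 2.26], [0.02, 2.5], [-1.34, 4.48], [0, 2.73], [-2.66, 2.66]. Speed limits (rad/s): [2.39, 2.39, 2.79, 3.14, 3.14, 3.14].

### API

Orientations are given as a rotation vector (axis times angle).
In Python, from plant import robot gives the robot as it stands. The module is installed in compiled form; this text tells all that it offers.
- The arm moves only by the shell command python3 -m pendant 'ROWS' [FORCE]. ROWS is JSON, a list of rows, each an object with "translation": the shift along the tool's x, y, z in mm, a list of three; "twist": the turn, a rotation vector about the tool's x, y, z in rad, a list of three; "grip": the opening, from -1 (shut) to 1 (fully open). A call has exactly 10 rows; each row shifts and turns the pose as measured when the row begins, along the tool's axes as they then stand; what a row does not reach is not made up. A row lasts 1/10 s, in which the tool goes at most 50 mm and 8.59 degrees, less where a joint would pass 70% of its speed; a pose out of reach is approached as far as the arm can. A call is refused whole if a number of a shift passes 50 or a number of a turn 0.15, either way. A call with a gripper value outside its range is refused whole. The fingers move at their own pace and stop on an object; FORCE is the grip in N (left out, the last holds). Time passes only in rows, so rows that do not move let the fingers close, or fill a call up. It gives the time, the measured TCP pose, the force and the opening at its end, in the units of the state.
- robot.read_state(): the state, without advancing time (a new reading comes with each control period).
- robot.read_camera(name): name is "scene" or "top"; returns (picture, depth): 384x512x3 uint8, red, green, blue; 384x512 float32, m along the optical axis (not along the pixel's ray), 0 where there is no reading.
- robot.camera_info(name): a dict with "vertical_fov" (degrees; the focal length in pixels is half the picture's height over the tangent of half this angle, whatever the lens; pixels are square), "cx", "cy" (the principal point, pixels), "D" ([k1, k2, p1, p2, k3] as OpenCV has them; the pictures are not rectified), "cam_to_world" (4x4, takes a point from camera to world coordinates). Camera axes: x right, y up, looking along -z (the intrinsics and any distortion apply to the point x, -y, -z); pixel columns grow to the right and rows downward; lengths in m; the calibration is good to about 2 mm. A picture is of the moment at which its call begins. camera_info takes no time and is no camera call.
- robot.close_job(): hands the job in, once; it reports no verdict.
The state is a dict: "t": time; "q": joint angles; "dq": joint speeds; "joint_torque": joint torques, N m; "tool_pos": TCP position; "orientation": TCP orientation; "force": force on the tool from outside, world axes, zero at the start; "wrist_torque": the same for the moment, N m; "opening": finger opening in m.
Only numpy, scipy, OpenCV 4.12 (cv2) and the standard library are available. Lean on these libraries where they do the work, as an engineer would, in place of code of your own. Each camera call takes 0.05 s, during which the arm holds its last target. There are 200 camera calls.

## Working session

There is one attempt and no reset: what is moved stays moved. The work goes in short steps, Python scripts to look and compute and a shell command to move; the robot and the scene stay as the last step left them, time stands still between calls to the robot, and variables do not carry over. Pictures are saved under pics/ and viewed, about 8 in all and at most 12, crops included, and the job is handed in when it is done.

```bash
mkdir -p pics; cat > h.py <<'E'
import numpy as np,cv2
from plant import robot
def cam(n):
    p,d=robot.read_camera(n); return p,d
def K(n):
    i=robot.camera_info(n); f=192/np.tan(np.radians(i['vertical_fov'])/2)
    return np.array([[f,0,i['cx']],[0,f,i['cy']],[0,0,1]]),np.array(i['D'],float),np.array(i['cam_to_world'])
def ray(n,uv):
    k,D,T=K(n); u=cv2.undistortPoints(np.array(uv,float).reshape(-1,1,2),k,D).reshape(-1,2)
    d=np.c_[u[:,0],-u[:,1],-np.ones(len(u))]; return T[:3,3],d@T[:3,:3].T
def onz(n,uv,z):
    o,d=ray(n,uv); return o+d*((z-o[2])/d[:,2])[:,None]
def proj(n,P):
    k,D,T=K(n); c=(np.array(P,float).reshape(-1,3)-T[:3,3])@T[:3,:3]
    c=c*[1,-1,-1]; return cv2.projectPoints(c,np.zeros(3),np.zeros(3),k,D)[0].reshape(-1,2)
def cloud(n,d):
    v,u=np.mgrid[0:384,0:512]; o,r=ray(n,np.c_[u.ravel(),v.ravel()])
    return (o+r*d.reshape(-1,1)).reshape(384,512,3)
def save(name,p,crop=None,s=1):
    if crop: p=p[crop[1]:crop[3],crop[0]:crop[2]]
    cv2.imwrite('pics/'+name,cv2.resize(p[:,:,::-1],None,fx=s,fy=s,interpolation=cv2.INTER_CUBIC))
E
python3 - <<'E'
from h import *
for n in('scene','top'):
    p,d=cam(n); np.savez('%s0.npz'%n,p=p,d=d); save(n+'0.png',p,s=1.5); print(K(n))
s=robot.read_state();print(s)
E
```

```text
(array([[491.26219393,   0.        , 259.72115407],
       [  0.        , 491.26219393, 192.5493534 ],
       [  0.        ,   0.        ,   1.        ]]), array([-0.02949733,  0.        ,  0.        ,  0.        ,  0.        ]), array([[ 0.82384465, -0.42512226,  0.3749014 ,  1.13622443],
       [ 0.5666375 ,  0.63428693, -0.52592968, -0.93571635],
       [-0.01421064,  0.64571755,  0.76344411,  1.43226653],
       [ 0.        ,  0.        ,  0.        ,  1.        ]]))
(array([[410.75062966,   0.        , 252.64152993],
       [  0.        , 410.75062966, 189.56580837],
       [  0.        ,   0.        ,   1.        ]]), array([0.02859074, 0.        , 0.        , 0.        , 0.        ]), array([[ 0.01902237,  0.99504017, -0.09763811,  0.37362231],
       [-0.99981199,  0.01929852,  0.00188461,  0.00598272],
       [ 0.00375953,  0.0975839 ,  0.9952202 ,  1.20660603],
       [ 0.        ,  0.        ,  0.        ,  1.        ]]))
{'t': 0.1, 'q': array([ 1.05358725e+00,  1.31068609e-01,  1.48915689e+00, -2.26427628e-05,
        1.52300406e+00, -8.53590130e-02]), 'dq': array([ 0.00035424, -0.00051811, -0.00260174, -0.00188501, -0.00065297,
       -0.00052321]), 'joint_torque': array([ 1.32091962e-03, -5.61336493e+01, -4.93099344e+01,  7.69679574e-02,
        2.89306050e-02, -3.60443869e-05]), 'tool_pos': array([0.25084375, 0.54448807, 0.21770993]), 'orientation': array([-6.72988250e-01, -3.06818660e+00,  2.46559947e-03]), 'force': array([-0.901071  ,  0.53698117,  0.53369356]), 'wrist_torque': array([-0.04503808, -0.06617416, -0.01068306]), 'opening': 0.09332468236926168}
```

View pics/top0.png

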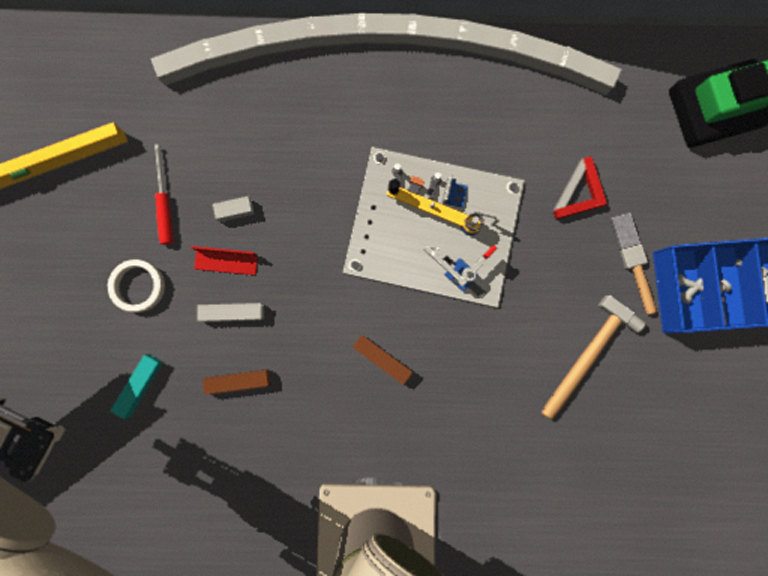

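View pics/scene0.png

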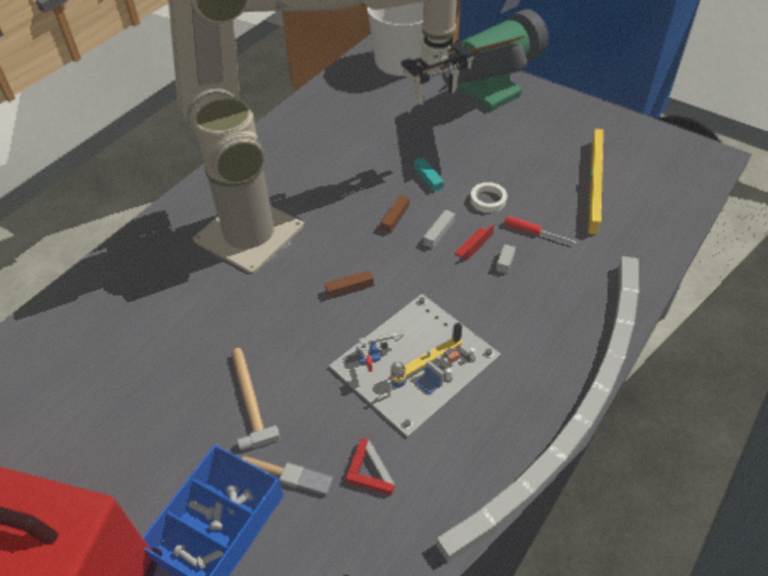

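The top view (1.5x) shows the jig at about (435,227). Its handle is at (394,187), clamp pivot at (472,222), red trigger pad at (490,252) and foot plate at (455,192). Possible tubes:
- Long grey tube (230,312): my choice.
- Short grey offcut (233,209).
- Browns (235,381) and (383,360).
- Turquoise (135,386).
- Red angle (225,262).

I'll check with close crops.

```bash
python3 - <<'E'
from h import *
p=np.load('top0.npz')['p'];q=np.load('scene0.npz')['p']
a=cv2.resize(p[90:215,220:360],None,fx=5.6,fy=5.6,interpolation=cv2.INTER_CUBIC)
save('c1.png',a[:600,:800])
b=cv2.resize(q[190:295,210:340],None,fx=5.7,fy=5.7,interpolation=cv2.INTER_CUBIC);save('c2.png',b)
save('c3.png',p,(110,110,250,290),3)
E
```

```text
(no output)
```

View pics/c1.png

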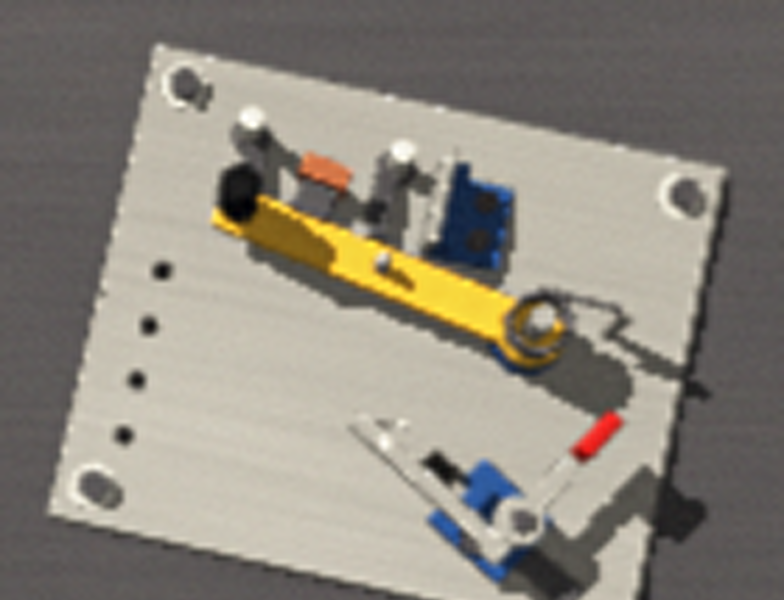

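View pics/c2.png

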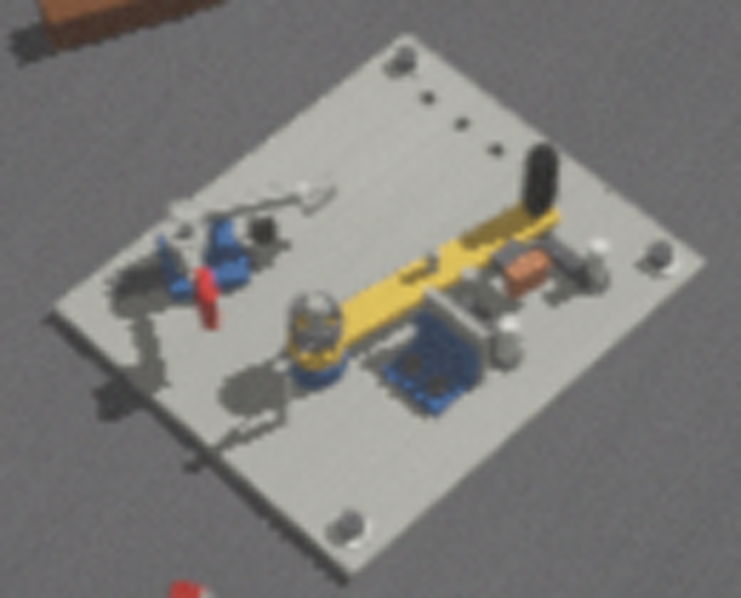

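View pics/c3.png

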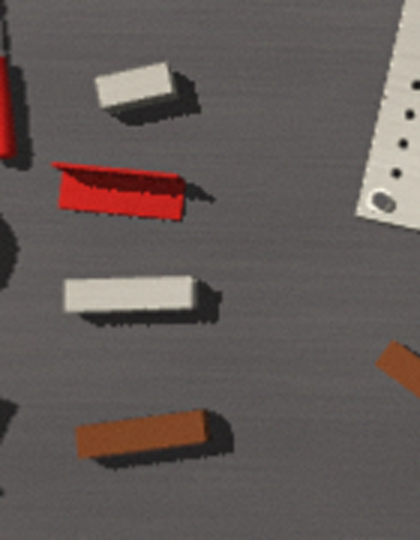

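Top crop shows: handle (240,192), pivot (540,318), fence pin tops (252,118) and (402,151), foot plate (445,205), trigger pad (597,437) and lever pivot (522,520). The third crop confirms the long grey tube, since the other grey one is clearly shorter. Now measuring.

```bash
cat > m.py <<'E'
from h import *
def rect(n,p,mask,z):
    c=max(cv2.findContours(mask.astype(np.uint8),0,cv2.CHAIN_APPROX_NONE)[0],key=cv2.contourArea).reshape(-1,2)
    w=onz(n,c,z)[:,:2]*1000
    (cx,cy),(a,b),t=cv2.minAreaRect(w.astype(np.float32))
    if a<b:a,b,t=b,a,t+90
    return np.array([cx,cy]),a,b,(t+90)%180-90
E
python3 - <<'E'
from m import *
p=np.load('top0.npz')['p']; q=np.load('scene0.npz')['p']
c=lambda u,v:(u/5.6+220,v/5.6+90)
C=onz('top',[c(155,45),c(727,168),(333.3,204.7),c(50,515)],.01)*1000
print('corners',C.round(1)); 
hsv=cv2.cvtColor(p,cv2.COLOR_RGB2HSV); m=(hsv[...,2]>125)&(hsv[...,1]<60)
mj=np.zeros_like(m);mj[90:215,220:360]=m[90:215,220:360]
mj=cv2.morphologyEx(mj.astype(np.uint8),cv2.MORPH_CLOSE,np.ones((9,9)))
print('jig',rect('top',p,mj,.01))
mt=np.zeros_like(m);mt[195:220,125:180]=m[195:220,125:180]; print('tube',rect('top',p,mt,.03))
ctr=C.mean(0)[:2]; J=((C[0]-C[1])+(C[3]-C[2]))[:2]; yaw=np.arctan2(J[1],J[0])-np.pi/2; print('ctr',ctr,'yaw',yaw,np.degrees(yaw))
R=np.array([[np.cos(yaw),-np.sin(yaw)],[np.sin(yaw),np.cos(yaw)]])
for nm,uv,z in[('pinA',(252,118),46),('pinB',(402,151),46),('handle',(240,192),96),('pivot',(543,318),76),('padtop',(597,437),82),('padL',(580,456),82),('padR',(614,418),82),('trigpiv',(522,520),60),('foot_top',(445,205),60)]:
    w=onz('top',[c(*uv)],z/1000)[0,:2]*1000; print(nm,w.round(1),((w-ctr)@R).round(1))
# scene red pad
h=cv2.cvtColor(q,cv2.COLOR_RGB2HSV)
s=lambda u,v:(u/5.7+210,v/5.7+190)
for nm,uv,z in[('pinA',(597,247),46),('pinB',(510,328),46),('handle',(541,150),96),('pad',(204,272),82),('pivot',(318,300),76)]:
    w=onz('scene',[s(*uv)],z/1000)[0,:2]*1000; print('S',nm,w.round(1),((w-ctr)@R).round(1))
Cs=onz('scene',[s(408,35),s(706,262),s(350,583),s(53,308)],.01)*1000;print(Cs.round(1),Cs.mean(0))
ms=(h[...,2]>130)&(h[...,1]<60);
k=np.zeros_like(ms);k[135:170,275:310]=ms[135:170,275:310];
n,l,st,ce=cv2.connectedComponentsWithStats(k.astype(np.uint8));print(st,ce)
E
```

```text
corners [[ 765.5   23.8   10. ]
 [ 704.3 -281.1   10. ]
 [ 451.3 -232.2   10. ]
 [ 512.1   73.6   10. ]]
jig (array([ 610.33892822, -100.90600586]), 310.5730895996094, 260.32012939453125, 78.4201889038086)
tube (array([432.24658203, 288.84637451]), 122.63117980957031, 30.512374877929688, -86.81317281723022)
ctr [ 608.28213326 -103.9827369 ] yaw -0.19711545532127017 -11.293883666708325
pinA [716.1 -27.6] [90.8 96. ]
pinB [ 700.2 -105.2] [90.4 16.8]
handle [664.  -20.8] [38.4 92.4]
pivot [ 608.1 -173.5] [ 13.4 -68.2]
padtop [ 547.7 -199.4] [ -40.7 -105.5]
padL [ 538.1 -191.1] [-51.8 -99.2]
padR [ 557.4 -207.8] [ -29.6 -111.8]
trigpiv [ 508.3 -166. ] [-85.9 -80.3]
foot_top [ 668.7 -126. ] [63.6 -9.8]
S pinA [717.5 -26.9] [92. 97.]
S pinB [ 704.6 -106.3] [94.9 16.6]
S handle [668.7 -16.8] [42.1 97.3]
S pad [ 546.5 -194.4] [ -42.8 -100.8]
S pivot [ 610.8 -170.1] [ 15.4 -64.3]
[[ 516.2   75.3   10. ]
 [ 768.2   24.5   10. ]
 [ 709.  -283.4   10. ]
 [ 454.  -228.4   10. ]] [ 611.8481412  -103.00588641   10.        ]
[[     0      0    512    384 196417]
 [   283    140     20     21    191]] [[255.46365131 191.54052857]
 [292.87958115 149.82198953]]
```

```bash
cat > plan.py <<'E'
# python3 plan.py x y z yaw n  -> per-row tool-frame steps (mm, rad) from the measured pose, tool kept vertical
import sys
from m import *
from scipy.spatial.transform import Rotation as Ro
def pose():
    s=robot.read_state(); R=Ro.from_rotvec(s['orientation']).as_matrix()
    return s,s['tool_pos']*1000,R,np.arctan2(R[1,1],R[0,1])
def toolR(a): 
    return np.array([[-np.sin(a),np.cos(a),0],[np.cos(a),np.sin(a),0],[0,0,-1]]).T
def steps(p0,a0,p1,a1,n):
    da=(a1-a0+np.pi)%(2*np.pi)-np.pi
    for i in range(n):
        print(((toolR(a0+da*i/n).T@(np.array(p1)-p0))/n).round(1).tolist(), round(-da/n,4))
def st():
    s,p,R,a=pose(); print('t',round(s['t'],2),'p',p.round(1),'yaw',round(a,3),'tilt',R[:,2].round(3),'F',s['force'].round(1),'op',round(s['opening']*1000,1),'q',s['q'].round(2)); return s,p,R,a
if __name__=='__main__':
    v=list(map(float,sys.argv[1:])); s,p,R,a=st(); steps(p,a,v[:3],v[3],int(v[4]))
E
python3 plan.py 666 -19 125 -0.356 16
python3 - <<'E'
from m import *
c=lambda u,v:(u/5.6+220,v/5.6+90)
P=np.array([609.3,-172])
for nm,uv,z in[('pin',(384,258),50),('hooktip',(352,422),45),('tooth',(400,428),45),('notch',(385,440),45)]:
    w=onz('top',[c(*uv)],z/1000)[0,:2]*1000-P; print(nm,w.round(1),np.hypot(*w).round(1),np.arctan2(w[1],w[0]).round(3))
E
```

```text
t 0.1 p [250.8 544.5 217.7] yaw 1.139 tilt [-0.001 -0.001 -1.   ] F [-0.9  0.5  0.5] op 93.3 q [ 1.05  0.13  1.49 -0.    1.52 -0.09]
[-38.3, -21.1, 5.8] 0.0934
[-40.1, -17.5, 5.8] 0.0934
[-41.6, -13.6, 5.8] 0.0934
[-42.7, -9.7, 5.8] 0.0934
[-43.4, -5.7, 5.8] 0.0934
[-43.7, -1.6, 5.8] 0.0934
[-43.7, 2.5, 5.8] 0.0934
[-43.3, 6.5, 5.8] 0.0934
[-42.5, 10.5, 5.8] 0.0934
[-41.3, 14.5, 5.8] 0.0934
[-39.8, 18.3, 5.8] 0.0934
[-37.9, 21.9, 5.8] 0.0934
[-35.7, 25.3, 5.8] 0.0934
[-33.2, 28.5, 5.8] 0.0934
[-30.3, 31.5, 5.8] 0.0934
[-27.3, 34.2, 5.8] 0.0934
pin [33.8 75.8] 83.0 1.152
hooktip [-50.5  90.8] 103.9 2.079
tooth [-53.1  66.2] 84.9 2.247
notch [-59.5  73.8] 94.8 2.249
```

```bash
python3 -m pendant '[{"translation":[-38,-21,2],"twist":[0,0,0.093],"grip":1},{"translation":[-40,-17.5,2],"twist":[0,0,0.093],"grip":1},{"translation":[-41.5,-13.5,2],"twist":[0,0,0.093],"grip":1},{"translation":[-42.5,-9.5,2],"twist":[0,0,0.093],"grip":0.5},{"translation":[-43.5,-5.5,2],"twist":[0,0,0.093],"grip":0},{"translation":[-43.5,-1.5,2],"twist":[0,0,0.093],"grip":-0.1},{"translation":[-43.5,2.5,2],"twist":[0,0,0.093],"grip":-0.1},{"translation":[-43.5,6.5,2],"twist":[0,0,0.093],"grip":-0.1},{"translation":[-42.5,10.5,2],"twist":[0,0,0.093],"grip":-0.1},{"translation":[-41,14.5,2],"twist":[0,0,0.093],"grip":-0.1}]' 40; python3 plan.py 667 -18 125 -0.356 9
```

```text
t: 1.1
tool_pos: [0.5093, 0.1807, 0.1922]
orientation: [-2.007, -2.414, 0.012]
force: [1.4, 0.5, 0.1]
opening: 0.0434
t 1.1 p [509.3 180.7 192.2] yaw 0.183 tilt [-0.007 -0.004 -1.   ] F [1.4 0.5 0.1] op 43.4 q [ 0.25 -0.01  1.68 -0.    1.48  0.06]
[-24.9, 13.2, 7.5] 0.0599
[-24.1, 14.7, 7.5] 0.0599
[-23.1, 16.1, 7.5] 0.0599
[-22.1, 17.4, 7.5] 0.0599
[-21.1, 18.7, 7.5] 0.0599
[-19.9, 20.0, 7.5] 0.0599
[-18.7, 21.1, 7.5] 0.0599
[-17.4, 22.2, 7.5] 0.0599
[-16.0, 23.2, 7.5] 0.0599
```

```bash
python3 -m pendant '[{"translation":[-25,13,7.5],"twist":[0,0,0.06],"grip":-0.1},{"translation":[-24,14.5,7.5],"twist":[0,0,0.06],"grip":-0.1},{"translation":[-23,16,7.5],"twist":[0,0,0.06],"grip":-0.1},{"translation":[-22,17.5,7.5],"twist":[0,0,0.06],"grip":-0.1},{"translation":[-21,18.5,7.5],"twist":[0,0,0.06],"grip":-0.1},{"translation":[-20,20,7.5],"twist":[0,0,0.06],"grip":-0.1},{"translation":[-18.5,21,7.5],"twist":[0,0,0.06],"grip":-0.1},{"translation":[-17.5,22,7.5],"twist":[0,0,0.06],"grip":-0.1},{"translation":[-16,23,7.5],"twist":[0,0,0.06],"grip":-0.1},{"translation":[0,0,0],"twist":[0,0,0],"grip":-0.1}]'; python3 plan.py 667 -18 56 -0.356 9
python3 - <<'E'
from m import *
p,d=cam('scene'); save('s1.png',p,(210,90,350,260),4)
E
```

```text
t: 2.1
tool_pos: [0.6666, -0.0356, 0.1154]
orientation: [-2.606, -1.746, 0.023]
force: [-1.0, -0.2, -0.7]
opening: 0.0418
t 2.1 p [666.6 -35.6 115.4] yaw -0.39 tilt [-0.015 -0.004 -1.   ] F [-1.  -0.2 -0.7] op 41.8 q [-0.13  0.39  1.38 -0.01  1.39  0.26]
[1.8, -0.7, 6.6] -0.0038
[1.8, -0.7, 6.6] -0.0038
[1.8, -0.7, 6.6] -0.0038
[1.8, -0.7, 6.6] -0.0038
[1.8, -0.7, 6.6] -0.0038
[1.8, -0.7, 6.6] -0.0038
[1.8, -0.7, 6.6] -0.0038
[1.8, -0.7, 6.6] -0.0038
[1.9, -0.6, 6.6] -0.0038
```

View pics/s1.png

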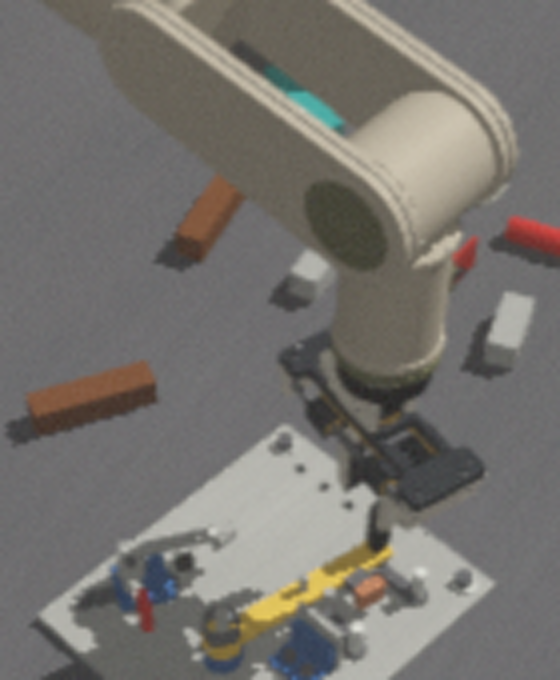

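The scene crop shows the gripper above and just beside the handle at (378,522). It overshot by about 17 mm, so I'll centre it, level it and then descend.

```bash
python3 -m pendant '[{"translation":[5.5,-2,0],"twist":[-0.012,0.009,-0.01],"grip":-0.1},{"translation":[5.5,-2,0],"twist":[0,0,-0.01],"grip":-0.1},{"translation":[5.5,-2,0],"twist":[0,0,-0.01],"grip":-0.1},{"translation":[0,0,0],"twist":[0,0,0],"grip":-0.1},{"translation":[0,0,5],"twist":[0,0,0],"grip":-0.1},{"translation":[0,0,12],"twist":[0,0,0],"grip":-0.1},{"translation":[0,0,14],"twist":[0,0,0],"grip":-0.1},{"translation":[0,0,14],"twist":[0,0,0],"grip":-0.1},{"translation":[0,0,8],"twist":[0,0,0],"grip":-0.1},{"translation":[0,0,0],"twist":[0,0,0],"grip":-0.1}]'; python3 plan.py 667 -18 56 -0.356 1
```

```text
t: 3.15
tool_pos: [0.664, -0.0103, 0.0577]
orientation: [-2.571, -1.802, -0.0]
force: [0.1, -0.3, 0.2]
opening: 0.0422
t 3.15 p [664.  -10.3  57.7] yaw -0.348 tilt [-0.001  0.002 -1.   ] F [ 0.1 -0.3  0.2] op 42.2 q [-0.09  0.42  1.44  0.    1.28  0.25]
[-6.2, 5.4, 1.7] 0.008
```

```bash
python3 -m pendant '[{"translation":[-5,-3,0],"twist":[0,0,0],"grip":-0.1},{"translation":[-0.5,-4,0],"twist":[0,0,-0.02],"grip":-0.1},{"translation":[-0.5,-6,0],"twist":[0,0,-0.04],"grip":-0.1},{"translation":[-0.9,-9,0],"twist":[0,0,-0.055],"grip":-0.1},{"translation":[-0.9,-10,0],"twist":[0,0,-0.06],"grip":-0.1},{"translation":[-0.9,-10,0],"twist":[0,0,-0.06],"grip":-0.1},{"translation":[-0.9,-10,0],"twist":[0,0,-0.06],"grip":-0.1},{"translation":[-0.9,-10,0],"twist":[0,0,-0.06],"grip":-0.1},{"translation":[-0.9,-10,0],"twist":[0,0,-0.06],"grip":-0.1},{"translation":[-0.9,-10,0],"twist":[0,0,-0.06],"grip":-0.1}]'; cat > arm.py <<'E'
from plan import *
s,p,R,a=st(); P=np.array([609.3,-172]); r=p[:2]-P; ph=np.arctan2(r[1],r[0])
R0=1.214; fl=s['force'][:2]
h=p+R@[0,s['opening']*500-11,0]; v=h[:2]-P
hw=np.arctan2(v[1],v[0])
print('TCP r',np.hypot(*r).round(1),'tool arm ang',round(a+np.pi/2-R0,3),'handle (if touching) r',np.hypot(*v).round(1),'ang',round(hw-R0,3),'Ftool',(R.T@s['force']).round(1))
E
python3 arm.py
```

```text
t: 4.15
tool_pos: [0.5948, -0.0133, 0.0635]
orientation: [2.039, 2.353, 0.041]
force: [8.3, 3.2, -5.3]
opening: 0.0418
t 4.15 p [594.8 -13.3  63.5] yaw 0.143 tilt [ 0.038  0.002 -0.999] F [ 8.3  3.2 -5.3] op 41.8 q [-0.11  0.21  1.7   0.01  1.2  -0.26]
TCP r 159.4 tool arm ang 0.5 handle (if touching) r 160.2 ang 0.386 Ftool [2.  8.4 5.7]
```

```bash
python3 -m pendant '[{"translation":[0.5,-9,2],"twist":[0.02,0,-0.02],"grip":-0.1},{"translation":[0.5,-9,2],"twist":[0.02,0,-0.03],"grip":-0.1},{"translation":[0.5,-9,1],"twist":[0.01,0,-0.04],"grip":-0.1},{"translation":[0.5,-9,1],"twist":[0.008,0,-0.045],"grip":-0.1},{"translation":[0.3,-9,1],"twist":[0.008,0,-0.045],"grip":-0.1},{"translation":[0,-9,1],"twist":[0.008,0,-0.045],"grip":-0.1},{"translation":[0,-8,1],"twist":[0.008,0,-0.045],"grip":-0.1},{"translation":[0,-6,1],"twist":[0.008,0,-0.03],"grip":-0.1},{"translation":[0,-3,0.5],"twist":[0.004,0,-0.02],"grip":-0.1},{"translation":[0,0,0],"twist":[0,0,0],"grip":-0.1}]'; python3 arm.py
```

```text
t: 5.15
tool_pos: [0.5456, -0.0264, 0.0659]
orientation: [1.629, 2.678, -0.019]
force: [8.3, 3.9, -6.4]
opening: 0.042
t 5.15 p [545.6 -26.4  65.9] yaw 0.478 tilt [ 0.    -0.014 -1.   ] F [ 8.3  3.9 -6.4] op 42.0 q [-0.13  0.11  1.79 -0.01  1.23 -0.61]
TCP r 158.9 tool arm ang 0.835 handle (if touching) r 159.9 ang 0.707 Ftool [-0.3  9.2  6.4]
```

```bash
python3 -m pendant '[{"translation":[1,-6,1],"twist":[0,0,-0.01],"grip":-0.1},{"translation":[1,-6,1],"twist":[0,0,-0.015],"grip":-0.1},{"translation":[1,-6,1],"twist":[0,0,-0.015],"grip":-0.1},{"translation":[1,-6,1],"twist":[0,0,-0.02],"grip":-0.1},{"translation":[1,-6,1],"twist":[0,0,-0.02],"grip":-0.1},{"translation":[1,-6,1],"twist":[0,0,-0.02],"grip":-0.1},{"translation":[1,-6,1],"twist":[0,0,-0.02],"grip":-0.1},{"translation":[0.5,-4,0.5],"twist":[0,0,-0.02],"grip":-0.1},{"translation":[0,-2,0],"twist":[0,0,-0.01],"grip":-0.1},{"translation":[0,0,0],"twist":[0,0,0],"grip":-0.1}]'; python3 arm.py
python3 - <<'E'
from m import *
p,d=cam('top'); save('t2.png',p,(215,85,355,215),4)
E
```

```text
t: 6.15
tool_pos: [0.5182, -0.041, 0.0671]
orientation: [1.399, 2.762, 0.027]
force: [8.4, 5.5, -7.5]
opening: 0.042
t 6.15 p [518.2 -41.   67.1] yaw 0.633 tilt [ 0.048 -0.005 -0.999] F [ 8.4  5.5 -7.5] op 42.0 q [-0.18 -0.01  1.92  0.    1.18 -0.81]
TCP r 159.5 tool arm ang 0.99 handle (if touching) r 160.1 ang 0.902 Ftool [-0.2  9.8  7.9]
```

View pics/t2.png

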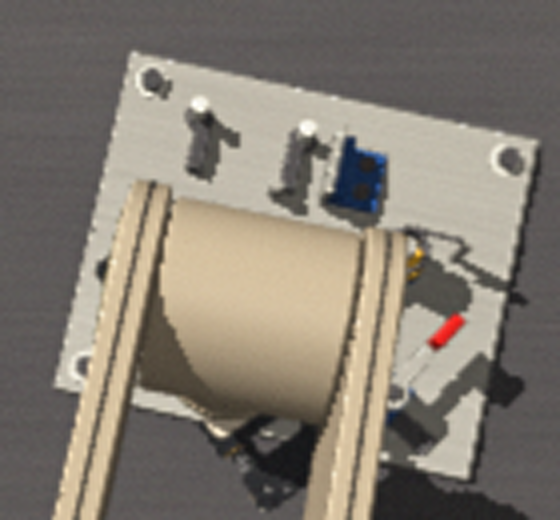

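The top crop shows the pin tops and foot plate. The red pad at (447,331) hasn't moved, so the hook isn't lifted yet. I'll watch the pad centroid and the force in small steps.

```bash
cat >> arm.py <<'E'
def pad():
    p,_=cam('top'); h=cv2.cvtColor(p,cv2.COLOR_RGB2HSV); m=((h[...,0]<8)|(h[...,0]>172))&(h[...,1]>160)&(h[...,2]>90)
    m[:,:315]=0;m[:,345:]=0;m[:150]=0;m[185:]=0
    v,u=np.nonzero(m); print('pad px',u.mean().round(2),v.mean().round(2),len(u))
pad()
E
python3 - <<'E'
from m import *
p=np.load('top0.npz')['p'];h=cv2.cvtColor(p,cv2.COLOR_RGB2HSV); m=((h[...,0]<8)|(h[...,0]>172))&(h[...,1]>160)&(h[...,2]>90)
m[:,:315]=0;m[:,345:]=0;m[:150]=0;m[185:]=0
v,u=np.nonzero(m); print('pad0',u.mean().round(2),v.mean().round(2),len(u))
E
python3 -m pendant '[{"translation":[0.5,-3,0.5],"twist":[0.01,0.01,-0.01],"grip":-0.1},{"translation":[0.5,-4,1],"twist":[0.01,0.01,-0.01],"grip":-0.1},{"translation":[0.5,-4,1],"twist":[0.01,0.01,-0.01],"grip":-0.1},{"translation":[0.5,-4,1],"twist":[0.01,0,-0.01],"grip":-0.1},{"translation":[0.5,-4,1],"twist":[0,0,-0.02],"grip":-0.1},{"translation":[0.5,-3,1],"twist":[0,0,-0.02],"grip":-0.1},{"translation":[0,-2,0],"twist":[0,0,-0.01],"grip":-0.1},{"translation":[0,-1,0],"twist":[0,0,0],"grip":-0.1},{"translation":[0,0,0],"twist":[0,0,0],"grip":-0.1},{"translation":[0,0,0],"twist":[0,0,0],"grip":-0.1}]'|head -1; python3 arm.py
```

```text
pad0 326.0 167.59 29
t: 7.2
t 7.2 p [513.6 -45.2  69.7] yaw 0.726 tilt [ 0.041  0.011 -0.999] F [ 9.3  6.2 -6.7] op 42.1 q [-0.2  -0.01  1.92  0.02  1.2  -0.93]
TCP r 158.9 tool arm ang 1.083 handle (if touching) r 160.0 ang 0.941 Ftool [-1.3 10.8  7.1]
pad px 325.82 167.0 34
```

```bash
python3 -m pendant '[{"translation":[0.5,-3.5,2.5],"twist":[0.012,0.005,0],"grip":-0.1},{"translation":[0.5,-3.5,2.5],"twist":[0.012,0.005,0],"grip":-0.1},{"translation":[0.5,-3.5,2.5],"twist":[0.012,0.005,0],"grip":-0.1},{"translation":[0.5,-3.5,2.5],"twist":[0.012,0,-0.005],"grip":-0.1},{"translation":[0.5,-3.5,2.5],"twist":[0.012,0,-0.005],"grip":-0.1},{"translation":[0.5,-3.5,2],"twist":[0.01,0,-0.005],"grip":-0.1},{"translation":[0.5,-3.5,2],"twist":[0.01,0,-0.005],"grip":-0.1},{"translation":[0.5,-3.5,2],"twist":[0.01,0,-0.005],"grip":-0.1},{"translation":[0.5,-3.5,2],"twist":[0.01,0,-0.01],"grip":-0.1},{"translation":[0.5,-3.5,2],"twist":[0.01,0,-0.01],"grip":-0.1}]'|head -1; python3 arm.py
```

```text
t: 8.25
t 8.25 p [512.4 -48.1  70. ] yaw 0.774 tilt [ 0.014 -0.024 -1.   ] F [ 6.  10.4  1.9] op 42.2 q [-0.18  0.01  1.9  -0.02  1.22 -0.94]
TCP r 157.3 tool arm ang 1.131 handle (if touching) r 158.7 ang 0.957 Ftool [ 3.2 11.6 -2. ]
pad px 326.0 166.59 29
```

```bash
python3 -m pendant '[{"translation":[1,-4.5,1.5],"twist":[0,0.005,0.01],"grip":-0.1},{"translation":[1,-4.5,1.5],"twist":[0,0.005,0.01],"grip":-0.1},{"translation":[1,-4.5,1.5],"twist":[0,0.005,0.005],"grip":-0.1},{"translation":[1,-4.5,1.5],"twist":[0.005,0,0],"grip":-0.1},{"translation":[1,-4.5,1.5],"twist":[0.005,0,0],"grip":-0.1},{"translation":[1,-4.5,1.5],"twist":[0.005,0,0],"grip":-0.1},{"translation":[1,-4.5,1.5],"twist":[0.005,0,0],"grip":-0.1},{"translation":[1,-4.5,1.5],"twist":[0.005,0,0],"grip":-0.1},{"translation":[1,-4.5,1.5],"twist":[0.005,0,0],"grip":-0.1},{"translation":[1,-4.5,1.5],"twist":[0.005,0,0],"grip":-0.1}]'|head -1; python3 arm.py
```

```text
t: 9.3
t 9.3 p [494.7 -59.6  69.6] yaw 0.75 tilt [ 0.032 -0.016 -0.999] F [ 6.8  7.5 -0.2] op 41.7 q [-0.22 -0.05  1.96 -0.01  1.2  -0.96]
TCP r 160.5 tool arm ang 1.107 handle (if touching) r 160.4 ang 1.09 Ftool [ 0.8 10.1  0.3]
pad px 326.7 166.3 27
```

```bash
python3 -m pendant '[{"translation":[0.5,-4,1.5],"twist":[0.01,0.005,-0.005],"grip":-0.1},{"translation":[0.5,-4,1.5],"twist":[0.01,0.005,-0.005],"grip":-0.1},{"translation":[0.5,-4,1.5],"twist":[0.01,0.005,-0.005],"grip":-0.1},{"translation":[0.5,-4,1.5],"twist":[0.005,0,-0.005],"grip":-0.1},{"translation":[0.5,-4,1.5],"twist":[0.005,0,-0.005],"grip":-0.1},{"translation":[0.5,-4,1.5],"twist":[0.005,0,-0.005],"grip":-0.1},{"translation":[0.5,-4,1.5],"twist":[0.005,0,-0.005],"grip":-0.1},{"translation":[0.5,-4,1.5],"twist":[0.005,0,-0.005],"grip":-0.1},{"translation":[0.5,-4,1.5],"twist":[0.005,0,-0.005],"grip":-0.1},{"translation":[0.5,-4,1.5],"twist":[0.005,0,-0.005],"grip":-0.1}]'|head -1; python3 arm.py
```

```text
t: 10.35
t 10.35 p [491.  -64.1  69.7] yaw 0.802 tilt [ 0.044 -0.016 -0.999] F [14.3 14.5 -6.6] op 42.0 q [-0.23 -0.07  1.98 -0.01  1.19 -1.03]
TCP r 160.1 tool arm ang 1.159 handle (if touching) r 160.1 ang 1.126 Ftool [ 0.1 20.2  7. ]
pad px 328.62 165.25 8
```

Force jumped to 20 N, so this is probably the buffer. I'll ease back and see whether the load drops to zero, which would mean the latch is holding.

```bash
python3 -m pendant '[{"translation":[0,0,0],"twist":[0.01,0,0],"grip":-0.1},{"translation":[0,0,0],"twist":[0.01,0,0],"grip":-0.1},{"translation":[0,0,0],"twist":[0.01,0,0],"grip":-0.1},{"translation":[0,0,0],"twist":[0,0,0],"grip":-0.1},{"translation":[0,1,0],"twist":[0,0,0],"grip":-0.1},{"translation":[0,1,0],"twist":[0,0,0],"grip":-0.1},{"translation":[0,1,0],"twist":[0,0,0],"grip":-0.1},{"translation":[0,0,0],"twist":[0,0,0],"grip":-0.1},{"translation":[0,0,0],"twist":[0,0,0],"grip":-0.1},{"translation":[0,0,0],"twist":[0,0,0],"grip":-0.1}]'|head -1; python3 arm.py
```

```text
t: 11.4
t 11.4 p [499.  -58.5  73.8] yaw 0.801 tilt [ 0.039 -0.032 -0.999] F [ 0.1 -0.1 -0.3] op 42.4 q [-0.2  -0.06  1.95 -0.02  1.2  -0.99]
TCP r 158.3 tool arm ang 1.158 handle (if touching) r 158.9 ang 1.064 Ftool [-0.2  0.   0.3]
pad px 326.14 167.5 28
```

The latch holds: zero force and the pad is back in place. Next I lift clear and go to the tube.

```bash
python3 -m pendant '[{"translation":[0,2,0],"twist":[0,0.02,0],"grip":-0.1},{"translation":[0,2,0],"twist":[0,0.02,0],"grip":-0.1},{"translation":[0,0,-5],"twist":[0,0.01,0],"grip":-0.1},{"translation":[0,0,-15],"twist":[0,0,0],"grip":-0.1},{"translation":[0,0,-25],"twist":[0,0,0],"grip":-0.1},{"translation":[0,0,-30],"twist":[0,0,0],"grip":-0.1},{"translation":[0,0,-20],"twist":[0,0,0],"grip":0},{"translation":[0,0,-5],"twist":[0,0,0],"grip":0.3},{"translation":[0,0,0],"twist":[0,0,0],"grip":0.3},{"translation":[0,0,0],"twist":[0,0,0],"grip":0.3}]'|head -1; python3 plan.py 432 289 140 0.056 9;python3 - <<'E'
from m import *
p,d=cam('top'); save('t3.png',p,(215,85,355,235),4)
E
```

```text
t: 12.45
t 12.45 p [501.7 -56.5 177. ] yaw 0.8 tilt [-0.006  0.01  -1.   ] F [ 0.1 -0.4  0.2] op 60.1 q [-0.22 -0.1   1.8   0.01  1.45 -1.02]
[32.3, 22.1, 4.1] 0.0827
[34.0, 19.4, 4.1] 0.0827
[35.5, 16.5, 4.1] 0.0827
[36.7, 13.5, 4.1] 0.0827
[37.7, 10.5, 4.1] 0.0827
[38.5, 7.3, 4.1] 0.0827
[38.9, 4.1, 4.1] 0.0827
[39.2, 0.9, 4.1] 0.0827
[39.1, -2.4, 4.1] 0.0827
```

View pics/t3.png

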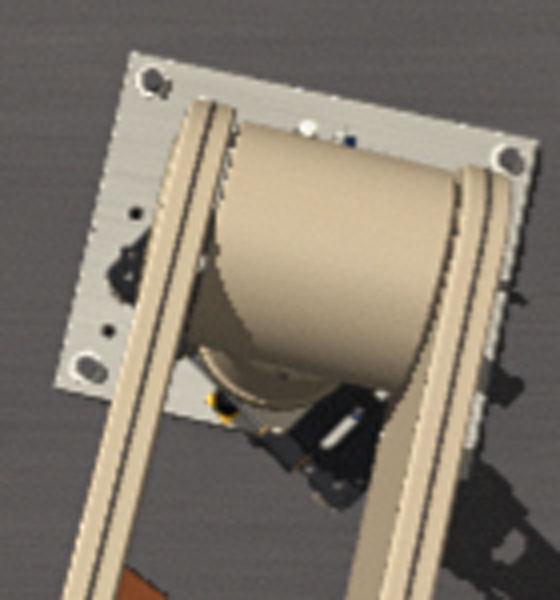

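The handle end of the yellow arm shows at (218,403) while the gripper is lifted away, so the arm is held back. On to the tube.

```bash
python3 -m pendant '[{"translation":[32,22,4],"twist":[0,0,0.083],"grip":0.3},{"translation":[34,19.5,4],"twist":[0,0,0.083],"grip":0.3},{"translation":[35.5,16.5,4],"twist":[0,0,0.083],"grip":0.3},{"translation":[36.5,13.5,4],"twist":[0,0,0.083],"grip":0.3},{"translation":[37.5,10.5,4],"twist":[0,0,0.083],"grip":0.3},{"translation":[38.5,7.5,4],"twist":[0,0,0.083],"grip":0.3},{"translation":[39,4,4],"twist":[0,0,0.083],"grip":0.3},{"translation":[39,1,4],"twist":[0,0,0.083],"grip":0.3},{"translation":[20,-1,4],"twist":[0,0,0.04],"grip":0.3},{"translation":[0,0,0],"twist":[0,0,0],"grip":0.3}]'|head -1; python3 plan.py 432 289 60 0.056 3
python3 - <<'E'
from m import *
p,d=cam('scene');h=cv2.cvtColor(p,cv2.COLOR_RGB2HSV)
q=np.load('scene0.npz');C=cloud('scene',q['d'])[135:170,275:310].reshape(-1,3)*1000
k=(C[:,2]>24)&(C[:,2]<36); w=C[k];print('tube by scene depth',len(w),cv2.minAreaRect(w[:,:2].astype(np.float32)),w[:,2].mean())
q=np.load('top0.npz');C=cloud('top',q['d'])[195:222,120:185].reshape(-1,3)*1000
k=(C[:,2]>20)&(C[:,2]<40); w=C[k];print('top depth',len(w),cv2.minAreaRect(w[:,:2].astype(np.float32)),w[:,2].mean())
E
```

```text
t: 13.5
t 13.5 p [429.3 279.8 128.5] yaw 0.063 tilt [-0.027  0.005 -1.   ] F [ 0.8  0.1 -0.2] op 60.5 q [ 0.47 -0.02  1.82  0.02  1.37  0.4 ]
[3.0, 1.1, 22.8] 0.0023
[3.0, 1.1, 22.8] 0.0023
[3.0, 1.1, 22.8] 0.0023
tube by scene depth 154 ((430.19842529296875, 289.51605224609375), (32.51066589355469, 125.08973693847656), 3.6827456951141357) 30.4037582110173
top depth 448 ((432.0296630859375, 288.6077575683594), (29.867170333862305, 118.3138427734375), 2.9775373935699463) 30.95834169148619
```

```bash
python3 -m pendant '[{"translation":[4,1.5,5],"twist":[-0.014,-0.003,0],"grip":0.3},{"translation":[4,1,15],"twist":[-0.012,-0.003,0],"grip":0.3},{"translation":[0,0,25],"twist":[0,0,0],"grip":0.3},{"translation":[0,0,25],"twist":[0,0,0],"grip":0.3},{"translation":[0,0,15],"twist":[0,0,0],"grip":0.3},{"translation":[0,0,8],"twist":[0,0,0],"grip":0.3},{"translation":[0,0,4],"twist":[0,0,0],"grip":0.3},{"translation":[0,0,0],"twist":[0,0,0],"grip":0.3},{"translation":[0,0,0],"twist":[0,0,0],"grip":0.3},{"translation":[0,0,0],"twist":[0,0,0],"grip":0.3}]'|head -1; python3 plan.py 432 289 8 0.056 3
```

```text
t: 14.55
t 14.55 p [435.  279.5  27.5] yaw 0.061 tilt [ 0.006 -0.002 -1.   ] F [ 0.3 -0.1  0. ] op 60.2 q [ 0.48  0.09  1.9  -0.01  1.15  0.42]
[3.2, -0.8, 6.5] 0.0018
[3.2, -0.8, 6.5] 0.0018
[3.2, -0.8, 6.5] 0.0018
```

```bash
python3 -m pendant '[{"translation":[5,-2,0],"twist":[0,0,0],"grip":0.3},{"translation":[4,-1,3],"twist":[0,0,0],"grip":0.3},{"translation":[0,0,6],"twist":[0,0,0],"grip":0.3},{"translation":[0,0,6],"twist":[0,0,0],"grip":0.3},{"translation":[0,0,3],"twist":[0,0,0],"grip":0.3},{"translation":[0,0,0],"twist":[0,0,0],"grip":0},{"translation":[0,0,0],"twist":[0,0,0],"grip":-0.3},{"translation":[0,0,0],"twist":[0,0,0],"grip":-0.6},{"translation":[0,0,0],"twist":[0,0,0],"grip":-0.6},{"translation":[0,0,0],"twist":[0,0,0],"grip":-0.6}]' 30|head -1; python3 plan.py 432 289 8 0.056 1
```

```text
t: 15.55
t 15.55 p [432.1 290.    9.3] yaw 0.062 tilt [ 0.008 -0.001 -1.   ] F [-1.8  0.6 -1.6] op 29.6 q [ 0.5   0.12  1.9  -0.01  1.11  0.44]
[-1.0, -0.2, 1.3] 0.0061
```

Tube gripped at 29.6 mm opening. Lifting it.

```bash
python3 -m pendant '[{"translation":[0,0,-5],"twist":[0,0,0],"grip":-0.6},{"translation":[0,0,-15],"twist":[0,0,0],"grip":-0.6},{"translation":[0,0,-30],"twist":[0,0,0],"grip":-0.6},{"translation":[0,0,-30],"twist":[0,0,0],"grip":-0.6},{"translation":[-10,5,-20],"twist":[0,0,0],"grip":-0.6},{"translation":[-30,22,-5],"twist":[0,0,0.02],"grip":-0.6},{"translation":[-36,26,0],"twist":[0,0,0.03],"grip":-0.6},{"translation":[-36,26,0],"twist":[0,0,0.03],"grip":-0.6},{"translation":[-36,26,0],"twist":[0,0,0.03],"grip":-0.6},{"translation":[-36,26,0],"twist":[0,0,0.03],"grip":-0.6}]' 30|head -1; python3 plan.py 686 -54 115 -0.199 6
```

```text
t: 16.55
t 16.55 p [566.6 106.4 130.5] yaw -0.073 tilt [ 0.014  0.001 -1.   ] F [ 0.8  1.2 -2.2] op 29.7 q [ 0.1   0.11  1.67 -0.    1.34  0.17]
[-25.2, 21.8, 2.6] 0.021
[-24.8, 22.3, 2.6] 0.021
[-24.3, 22.8, 2.6] 0.021
[-23.8, 23.3, 2.6] 0.021
[-23.3, 23.8, 2.6] 0.021
[-22.8, 24.3, 2.6] 0.021
```

```bash
python3 -m pendant '[{"translation":[-25,22,2],"twist":[0,0,0.02],"grip":-0.6},{"translation":[-24,22,2],"twist":[0,0,0.02],"grip":-0.6},{"translation":[-22,20,2],"twist":[0,0,0.02],"grip":-0.6},{"translation":[-20,20,2],"twist":[0,0,0.02],"grip":-0.6},{"translation":[-14,14,2],"twist":[0,0,0.01],"grip":-0.6},{"translation":[-8,8,2],"twist":[0,0,0],"grip":-0.6},{"translation":[0,0,0],"twist":[0,0,0],"grip":-0.6},{"translation":[0,0,0],"twist":[0,0,0],"grip":-0.6},{"translation":[0,0,0],"twist":[0,0,0],"grip":-0.6},{"translation":[0,0,0],"twist":[0,0,0],"grip":-0.6}]' 30|head -1; python3 plan.py 686 -53 100 -0.199 4
```

```text
t: 17.55
t 17.55 p [664.4 -28.3 129.4] yaw -0.172 tilt [ 0.02  0.   -1.  ] F [ 0.6 -0.7 -2.2] op 30.0 q [-0.12  0.34  1.41  0.    1.37  0.05]
[-5.2, 6.4, 7.3] 0.0067
[-5.1, 6.4, 7.3] 0.0067
[-5.1, 6.4, 7.3] 0.0067
[-5.0, 6.5, 7.3] 0.0067
```

```bash
python3 -m pendant '[{"translation":[-5,6.5,0],"twist":[0.01,0,0.007],"grip":-0.6},{"translation":[-5,6.5,0],"twist":[0.01,0,0.007],"grip":-0.6},{"translation":[-5,6.5,5],"twist":[0,0,0.007],"grip":-0.6},{"translation":[-5,6.5,10],"twist":[0,0,0.007],"grip":-0.6},{"translation":[0,0,15],"twist":[0,0,0],"grip":-0.6},{"translation":[0,0,15],"twist":[0,0,0],"grip":-0.6},{"translation":[0,0,7],"twist":[0,0,0],"grip":-0.6},{"translation":[0,0,2],"twist":[0,0,0],"grip":-0.6},{"translation":[0,0,0],"twist":[0,0,0],"grip":-0.6},{"translation":[0,0,0],"twist":[0,0,0],"grip":-0.6}]' 30|head -1; python3 plan.py 686 -53 34 -0.199 4; python3 - <<'E'
from m import *
p,d=cam('scene'); save('s4.png',p,(230,170,350,290),5)
E
```

```text
t: 18.55
t 18.55 p [684.5 -49.9  67.9] yaw -0.198 tilt [-0.006  0.005 -1.   ] F [ 0.2 -0.6 -2.6] op 29.8 q [-0.15  0.47  1.36  0.    1.32  0.05]
[-0.7, 0.5, 8.5] 0.0003
[-0.7, 0.5, 8.5] 0.0003
[-0.7, 0.5, 8.5] 0.0003
[-0.7, 0.5, 8.5] 0.0003
```

View pics/s4.png

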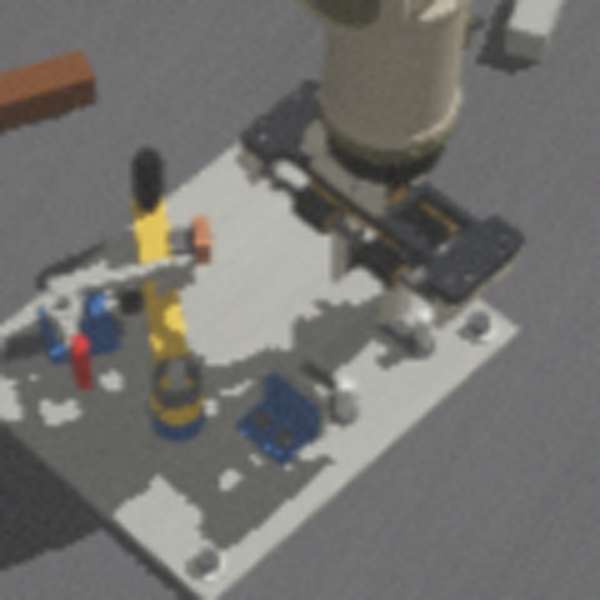

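The scene crop shows the arm held back (handle at (148,175)), the tube in the gripper above the nest, and pins at (412,330) and (345,400). Lowering onto the rests.

```bash
python3 -m pendant '[{"translation":[0,1,5],"twist":[0,0,0],"grip":-0.6},{"translation":[0,1,8],"twist":[0,0,0],"grip":-0.6},{"translation":[0,0,8],"twist":[0,0,0],"grip":-0.6},{"translation":[0,0,6],"twist":[0,0,0],"grip":-0.6},{"translation":[0,0,3],"twist":[0,0,0],"grip":-0.6},{"translation":[0,0,1],"twist":[0,0,0],"grip":-0.6},{"translation":[0,0,0],"twist":[0,0,0],"grip":-0.6},{"translation":[0,0,0],"twist":[0,0,0],"grip":-0.6},{"translation":[0,0,0],"twist":[0,0,0],"grip":-0.6},{"translation":[0,0,0],"twist":[0,0,0],"grip":-0.6}]' 30|head -1; python3 plan.py 688 -62 32 -0.199 1
```

```text
t: 19.6
t 19.6 p [688.  -50.2  36.5] yaw -0.197 tilt [-0.002  0.005 -1.   ] F [-0.6  0.  -2.3] op 29.9 q [-0.15  0.51  1.37  0.    1.27  0.05]
[-11.5, 2.3, 4.5] 0.0016
```

```bash
python3 -m pendant '[{"translation":[0,0,2],"twist":[0,0,0],"grip":-0.6},{"translation":[0,0,1.5],"twist":[0,0,0],"grip":-0.6},{"translation":[0,0,1],"twist":[0,0,0],"grip":-0.6},{"translation":[0,0,0.5],"twist":[0,0,0],"grip":-0.6},{"translation":[-1,0,0],"twist":[0,0,0],"grip":-0.6},{"translation":[-2,0,0],"twist":[0,0,0],"grip":-0.6},{"translation":[-2,0,0],"twist":[0,0,0],"grip":-0.6},{"translation":[-2,0,0],"twist":[0,0,0],"grip":-0.6},{"translation":[-1,0,0],"twist":[0,0,0],"grip":-0.6},{"translation":[0,0,0],"twist":[0,0,0],"grip":-0.6}]' 30|head -1; python3 plan.py 688 -62 32 -0.199 1
```

```text
t: 20.6
t 20.6 p [686.8 -59.1  31.8] yaw -0.198 tilt [-0.001  0.005 -1.   ] F [-0.6 -0.6 -2.5] op 29.5 q [-0.16  0.51  1.37  0.    1.26  0.03]
[-2.6, 1.8, -0.2] 0.0014
```

```bash
python3 -m pendant '[{"translation":[0,0,0.7],"twist":[0,0,0],"grip":-0.6},{"translation":[0,0,0.7],"twist":[0,0,0],"grip":-0.6},{"translation":[0,0,0],"twist":[0,0,0],"grip":-0.6},{"translation":[-1,0,0],"twist":[0,0,0],"grip":-0.6},{"translation":[-1,0,0],"twist":[0,0,0],"grip":-0.6},{"translation":[-1,0,0],"twist":[0,0,0],"grip":-0.6},{"translation":[-1,0,0],"twist":[0,0,0],"grip":-0.6},{"translation":[-1,0,0],"twist":[0,0,0],"grip":-0.6},{"translation":[0,0,0],"twist":[0,0,0],"grip":-0.6},{"translation":[0,0,0],"twist":[0,0,0],"grip":-0.6}]' 30|head -1; python3 plan.py 688 -62 32 -0.199 1
```

```text
t: 21.6
t 21.6 p [687.1 -60.5  31.7] yaw -0.196 tilt [ 0.002  0.009 -1.   ] F [-0.1  2.  -1. ] op 29.5 q [-0.17  0.51  1.38  0.01  1.25  0.03]
[-1.3, 1.1, -0.3] 0.0031
```

```bash
python3 -m pendant '[{"translation":[-2,0,0],"twist":[0,0,0],"grip":-0.6},{"translation":[-2,0,0],"twist":[0,0,0],"grip":-0.6},{"translation":[-2,0,0],"twist":[0,0,0],"grip":-0.6},{"translation":[-2,0,0],"twist":[0,0,0],"grip":-0.6},{"translation":[-2,0,0],"twist":[0,0,0],"grip":-0.6},{"translation":[-2,0,0],"twist":[0,0,0],"grip":-0.6},{"translation":[-2,0,0],"twist":[0,0,0],"grip":-0.6},{"translation":[-2,0,0],"twist":[0,0,0],"grip":-0.6},{"translation":[-2,0,0],"twist":[0,0,0],"grip":-0.6},{"translation":[-2,0,0],"twist":[0,0,0],"grip":-0.6}]' 30|head -1; python3 plan.py 688 -62 32 -0.199 1
```

```text
t: 22.6
t 22.6 p [686.9 -60.2  33. ] yaw -0.189 tilt [ 0.009  0.035 -0.999] F [1.2 8.7 0.6] op 29.8 q [-0.18  0.51  1.38  0.04  1.25 -0.  ]
[-1.6, 1.4, 1.0] 0.0102
```

Firm contact with the foot plate (8.7 N, no advance). Next I level, settle and release.

```bash
python3 -m pendant '[{"translation":[0,0,0.5],"twist":[0,-0.015,0],"grip":-0.6},{"translation":[-0.5,0,0.5],"twist":[0,-0.015,0],"grip":-0.6},{"translation":[-0.5,0,0.5],"twist":[0,-0.008,0],"grip":-0.6},{"translation":[-0.5,0,0],"twist":[0,0,0],"grip":-0.6},{"translation":[-0.5,0,0],"twist":[0,0,0],"grip":-0.35},{"translation":[0,0,0],"twist":[0,0,0],"grip":-0.25},{"translation":[0,0,0],"twist":[0,0,0],"grip":-0.15},{"translation":[0,0,0],"twist":[0,0,0],"grip":-0.1},{"translation":[0,0,0],"twist":[0,0,0],"grip":-0.1},{"translation":[0,0,0],"twist":[0,0,0],"grip":-0.1}]' 30|head -1; python3 plan.py 688 -62 32 -0.199 1
```

```text
t: 23.6
t 23.6 p [687.2 -63.9  32. ] yaw -0.19 tilt [ 0.003 -0.006 -1.   ] F [-0.1 -0.2  0.2] op 42.0 q [-0.16  0.51  1.38 -0.01  1.25  0.03]
[2.1, 0.5, 0.0] 0.0093
```

```bash
python3 -m pendant '[{"translation":[0,0,-5],"twist":[0,0,0],"grip":-0.1},{"translation":[0,0,-20],"twist":[0,0,0],"grip":-0.1},{"translation":[0,0,-35],"twist":[0,0,0],"grip":-0.1},{"translation":[0,0,-35],"twist":[0,0,-0.05],"grip":-0.5},{"translation":[-10,-5,-15],"twist":[0,0,-0.1],"grip":-1},{"translation":[-12,-25,0],"twist":[0,0,-0.12],"grip":-1},{"translation":[-12,-28,0],"twist":[0,0,-0.12],"grip":-1},{"translation":[-8,-28,0],"twist":[0,0,-0.12],"grip":-1},{"translation":[-5,-28,0],"twist":[0,0,-0.1],"grip":-1},{"translation":[0,-20,0],"twist":[0,0,-0.05],"grip":-1}]' 30|head -1; python3 plan.py 513 -238 130 0.857 7
```

```text
t: 24.6
t 24.6 p [ 557.9 -135.9  150.7] yaw 0.499 tilt [ 0.007 -0.008 -1.   ] F [ 0.3 -0.2 -0.1] op 0.2 q [-0.32  0.09  1.65 -0.01  1.39 -0.82]
[-9.7, -12.6, 3.0] -0.0511
[-9.1, -13.1, 3.0] -0.0511
[-8.4, -13.5, 3.0] -0.0511
[-7.7, -14.0, 3.0] -0.0511
[-7.0, -14.3, 3.0] -0.0511
[-6.2, -14.7, 3.0] -0.0511
[-5.5, -15.0, 3.0] -0.0511
```

```bash
python3 -m pendant '[{"translation":[-9.5,-12.5,1],"twist":[0,0,-0.05],"grip":-1},{"translation":[-9,-13,1],"twist":[0,0,-0.05],"grip":-1},{"translation":[-8.5,-13.5,1],"twist":[0,0,-0.05],"grip":-1},{"translation":[-7.5,-14,1],"twist":[0,0,-0.05],"grip":-1},{"translation":[-7,-13,1],"twist":[0,0,-0.05],"grip":-1},{"translation":[-4,-8,1],"twist":[0,0,-0.03],"grip":-1},{"translation":[-2,-4,0],"twist":[0,0,0],"grip":-1},{"translation":[0,0,0],"twist":[0,0,0],"grip":-1},{"translation":[0,0,0],"twist":[0,0,0],"grip":-1},{"translation":[0,0,0],"twist":[0,0,0],"grip":-1}]' 30|head -1; python3 plan.py 513 -238 57 0.857 7
python3 - <<'E'
from m import *
p,d=cam('top'); save('t5.png',p,(215,85,355,235),4); np.savez('top5.npz',p=p,d=d)
p,d=cam('scene'); np.savez('scene5.npz',p=p,d=d)
E
```

```text
t: 25.6
t 25.6 p [ 519.8 -225.1  150.7] yaw 0.788 tilt [ 0.013 -0.012 -1.   ] F [-0.3  0.2 -0.7] op 0.6 q [-0.5   0.07  1.68 -0.    1.38 -1.28]
[-0.6, -2.0, 13.4] -0.0098
[-0.6, -2.0, 13.4] -0.0098
[-0.6, -2.0, 13.4] -0.0098
[-0.6, -2.0, 13.4] -0.0098
[-0.5, -2.0, 13.4] -0.0098
[-0.5, -2.0, 13.4] -0.0098
[-0.5, -2.0, 13.4] -0.0098
```

View pics/t5.png

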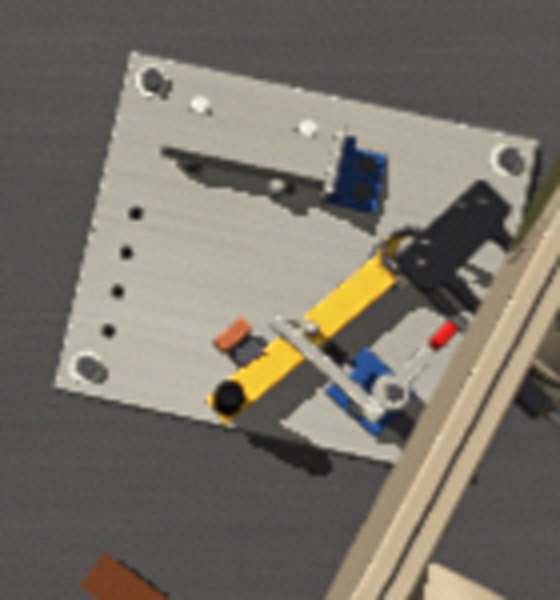

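The top crop shows the arm latched (handle (228,398), hook over its pin at (290,330)). The tube lies from about (165,150) to the foot plate at (335,180), along the pins. I'll check its pose by depth.

```bash
cat > tube.py <<'E'
import sys
from m import *
k=sys.argv[1]
for n in('top','scene'):
    q=np.load(n+k+'.npz'); C=cloud(n,q['d']).reshape(-1,3)*1000
    ctr=np.array([688,-62.3]); a=-.199; R=np.array([[np.cos(a),-np.sin(a)],[np.sin(a),np.cos(a)]])
    L=(C[:,:2]-ctr)@R; m=(abs(L[:,0])<30)&(L[:,1]>-56)&(L[:,1]<75)&(C[:,2]>49)&(C[:,2]<57)
    L=L[m]; r=cv2.minAreaRect(L.astype(np.float32))
    pf=np.polyfit(L[:,1],L[:,0],1)
    print(n,m.sum(),'x %.1f..%.1f y %.1f..%.1f z %.1f'%(*np.percentile(L[:,0],[1,99]),*np.percentile(L[:,1],[1,99]),C[m,2].mean()),'slope',pf.round(3))
E
python3 tube.py 5
python3 - <<'E'
from m import *
q=np.load('top5.npz')['p'];h=cv2.cvtColor(q,cv2.COLOR_RGB2HSV); m=((h[...,0]<8)|(h[...,0]>172))&(h[...,1]>150)&(h[...,2]>90)
m[:,:315]=0;m[:,345:]=0;m[:150]=0;m[185:]=0
v,u=np.nonzero(m);print(onz('top',[(u.mean(),v.mean())],.08)*1000,len(u))
C=cloud('top',np.load('top0.npz')['d'])[m]*1000;print(C.round(0)[:,2])
E
```

```text
top 396 x -16.3..14.8 y -54.6..60.3 z 53.0 slope [-0.01  -0.963]
scene 212 x -17.8..23.2 y -54.2..59.6 z 52.8 slope [-0.019 -1.398]
[[ 547.51459081 -197.35509177   80.        ]] 25
[80. 78. 85. 81. 81. 80. 85. 80. 82. 83. 81. 81. 81. 81. 79. 83. 81. 83.
 80. 76. 80. 83. 81. 64. 78.]
```

```bash
python3 -m pendant '[{"translation":[-2,-3,0],"twist":[0.008,0.012,-0.03],"grip":-1},{"translation":[-1,-3,5],"twist":[0,0,-0.03],"grip":-1},{"translation":[0,-2,15],"twist":[0,0,-0.01],"grip":-1},{"translation":[0,0,20],"twist":[0,0,0],"grip":-1},{"translation":[0,0,20],"twist":[0,0,0],"grip":-1},{"translation":[0,0,14],"twist":[0,0,0],"grip":-1},{"translation":[0,0,7],"twist":[0,0,0],"grip":-1},{"translation":[0,0,3],"twist":[0,0,0],"grip":-1},{"translation":[0,0,0],"twist":[0,0,0],"grip":-1},{"translation":[0,0,0],"twist":[0,0,0],"grip":-1}]' 30|head -1; python3 plan.py 533 -214 57 0.857 7
python3 - <<'E'
from m import *
p,d=cam('scene'); save('s6.png',p,(200,180,320,290),5)
E
```

```text
t: 26.7
t 26.7 p [ 516.8 -231.5   61.2] yaw 0.862 tilt [-0.002 -0.008 -1.   ] F [-0.7 -0.3  0.3] op 0.5 q [-0.51  0.17  1.74 -0.01  1.23 -1.36]
[-0.1, 3.4, 0.6] 0.0007
[-0.1, 3.4, 0.6] 0.0007
[-0.1, 3.4, 0.6] 0.0007
[-0.1, 3.4, 0.6] 0.0007
[-0.1, 3.4, 0.6] 0.0007
[-0.1, 3.4, 0.6] 0.0007
[-0.1, 3.4, 0.6] 0.0007
```

View pics/s6.png

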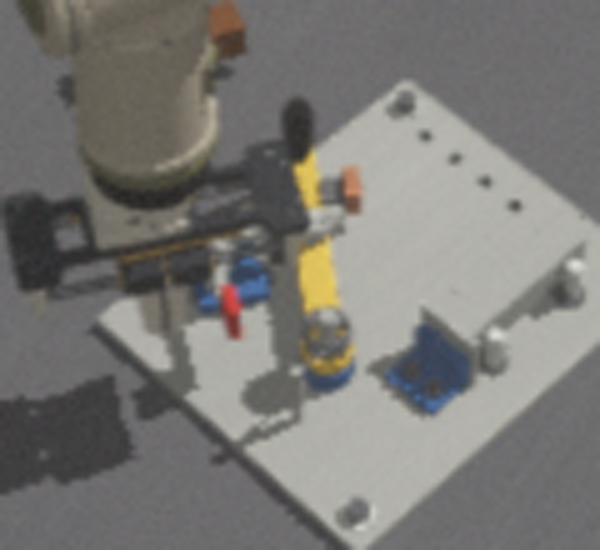

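The scene crop shows the closed fingers at (175,330), facing the red pad at (232,312) on its near side. The tube is in the nest and the arm latched. Pushing gently.

```bash
python3 -m pendant '[{"translation":[0,3,1],"twist":[0,0,0],"grip":-1},{"translation":[0,5,1],"twist":[0,0,0],"grip":-1},{"translation":[0,4,0],"twist":[0,0,0],"grip":-1},{"translation":[0,3,0],"twist":[0,0,0],"grip":-1},{"translation":[0,2.5,0],"twist":[0,0,0],"grip":-1},{"translation":[0,2.5,0],"twist":[0,0,0],"grip":-1},{"translation":[0,2.5,0],"twist":[0,0,0],"grip":-1},{"translation":[0,2.5,0],"twist":[0,0,0],"grip":-1},{"translation":[0,2.5,0],"twist":[0,0,0],"grip":-1},{"translation":[0,2.5,0],"twist":[0,0,0],"grip":-1}]' 30|head -1; python3 arm.py
```

```text
t: 27.75
t 27.75 p [ 537.7 -210.8   61.5] yaw 0.861 tilt [-0.002 -0.015 -1.   ] F [-0.8 -1.7  1.2] op 0.4 q [-0.45  0.2   1.71 -0.02  1.23 -1.31]
TCP r 81.4 tool arm ang 1.218 handle (if touching) r 91.6 ang -3.817 Ftool [-0.5 -1.9 -1.1]
pad px nan nan 0arm.py:10: RuntimeWarning: Mean of empty slice.
  v,u=np.nonzero(m); print('pad px',u.mean().round(2),v.mean().round(2),len(u))
  ret = ret.dtype.type(ret / rcount)
```

Contact is just starting (1.9 N), so I continue at 2.5 mm per row.

```bash
python3 -m pendant '[{"translation":[0,2.5,0],"twist":[0,0,0],"grip":-1},{"translation":[0,2.5,0],"twist":[0,0,0],"grip":-1},{"translation":[0,2.5,0],"twist":[0,0,0],"grip":-1},{"translation":[0,2.5,0],"twist":[0,0,0],"grip":-1},{"translation":[0,2.5,0],"twist":[0,0,0],"grip":-1},{"translation":[0,2.5,0],"twist":[0,0,0],"grip":-1},{"translation":[0,2,0],"twist":[0,0,0],"grip":-1},{"translation":[0,2,0],"twist":[0,0,0],"grip":-1},{"translation":[0,2,0],"twist":[0,0,0],"grip":-1},{"translation":[0,2,0],"twist":[0,0,0],"grip":-1}]' 30|head -1; python3 plan.py 516 -232 57 .857 1; python3 - <<'E'
from m import *
p,d=cam('top'); np.savez('top7.npz',p=p,d=d); q,d2=cam('scene'); np.savez('scene7.npz',p=q,d=d2)
for n,im in(('top',p),('scene',q)):
    h=cv2.cvtColor(im,cv2.COLOR_RGB2HSV); m=(h[...,0]>18)&(h[...,0]<30)&(h[...,1]>150)&(h[...,2]>100); m[:90]=0; m[:,:200]=0;m[:,345:]=0;m[300:]=0
    v,u=np.nonzero(m); w=onz(n,np.c_[u,v],.04)*1000; d=w[:,:2]-[609.3,-172]; f=np.hypot(*d.T); k=(f>40)&(f<170); dd=d[k].mean(0); print(n,k.sum(),'arm ang',np.arctan2(dd[1],dd[0])-1.214)
E
```

```text
t: 28.8
t 28.8 p [ 543.9 -202.7   61.5] yaw 0.859 tilt [-0.022 -0.031 -0.999] F [-10.8  -9.4   5.4] op 0.4 q [-0.42  0.22  1.69 -0.04  1.24 -1.27]
[2.0, -40.4, 4.5] 0.0024
top 320 arm ang 0.15114755880377828
scene 31 arm ang 0.11622794369171308
```

The clamp has snapped shut (arm about 0.15 rad). Backing off and lifting clear.

```bash
python3 -m pendant '[{"translation":[0,-3,0],"twist":[0,0,0],"grip":-1},{"translation":[0,-6,0],"twist":[0,0,0],"grip":-1},{"translation":[0,-10,0],"twist":[0,0,0],"grip":-1},{"translation":[0,-10,0],"twist":[0,0,0],"grip":-1},{"translation":[0,-5,-10],"twist":[0,0,0],"grip":-1},{"translation":[0,0,-30],"twist":[0,0,0],"grip":-1},{"translation":[0,-10,-30],"twist":[0,0,0],"grip":-1},{"translation":[0,-25,-20],"twist":[0,0,0],"grip":-1},{"translation":[0,-20,-5],"twist":[0,0,0],"grip":-1},{"translation":[0,0,0],"twist":[0,0,0],"grip":-1}]' 30|head -1; python3 -m pendant '[{"translation":[0,0,0],"twist":[0,0,0],"grip":-1},{"translation":[0,0,0],"twist":[0,0,0],"grip":-1},{"translation":[0,0,0],"twist":[0,0,0],"grip":-1},{"translation":[0,0,0],"twist":[0,0,0],"grip":-1},{"translation":[0,0,0],"twist":[0,0,0],"grip":-1},{"translation":[0,0,0],"twist":[0,0,0],"grip":-1},{"translation":[0,0,0],"twist":[0,0,0],"grip":-1},{"translation":[0,0,0],"twist":[0,0,0],"grip":-1},{"translation":[0,0,0],"twist":[0,0,0],"grip":-1},{"translation":[0,0,0],"twist":[0,0,0],"grip":-1}]' 30|head -1; python3 - <<'E'
from m import *
import plan; plan.st()
p,d=cam('top'); np.savez('top8.npz',p=p,d=d); save('t8.png',p,(215,85,355,215),4)
p,d=cam('scene'); np.savez('scene8.npz',p=p,d=d)
E
python3 tube.py 8
```

```text
t: 29.9
t: 30.9
t 30.9 p [ 485.9 -266.3  164.8] yaw 0.862 tilt [-0.02  -0.026 -0.999] F [ 0.8 -0.3 -0.3] op 0.5 q [-0.57  0.04  1.68 -0.03  1.42 -1.43]
top 434 x -25.5..16.0 y -54.5..59.9 z 52.7 slope [ 0.006 -0.94 ]
scene 205 x -27.2..16.8 y -53.0..60.2 z 53.1 slope [-1.000e-03 -1.334e+00]
```

View pics/t8.png

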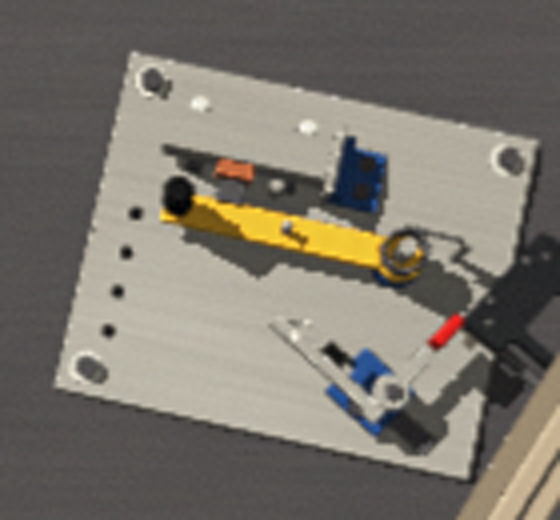

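The top crop shows the copper shoe at (235,168) against the tube, the tube butted to the foot plate and lying along the pins, the handle at (178,194), and the trigger sprung back. Handing in.

```bash
python3 -c "
from plant import robot
print(robot.close_job())"
```

```text
the job is handed in; nothing more can be done
None
```

The job is done and handed in at about 31 s of the 67 s allowed; the system gave no verdict.

- **Clamp latched:** I swung the clamp arm back to the rubber buffer at about 1.12 rad. The wrist force, read between moves, peaked there at about 21 N (limit 25 N). Easing off, the load on the gripper fell to zero and the arm stayed back.
- **Tube placed:** I laid the long grey tube on the rests and pushed it against the foot plate. It stopped moving at 8.7 N, and I let go.
- **Clamp closed:** I pushed the red trigger, reading about 15 N in total at the end of the push, and the clamp snapped shut.

**Last checks:**
- **Clamp angle:** The mean of the yellow pixels put the arm at 0.15 rad (top view) and 0.12 rad (scene view, few pixels), with the trigger still held. After I backed off, the handle had shifted about 0.16 rad from its start. The expected value is 0.175, so only the scene reading falls outside the 0.13 to 0.22 band.
- **Tube position:** Depth showed its far end 60 mm from the nest point in both views, its top at about 53 mm (52 expected) and its angle within 0.01 rad. Across the jig the fit gave −0.9 mm (top) and −1.3 mm (scene). Those fits include part of the clamp arm, so they are rough.
- **Robot clear:** The wrist force was about zero, with the gripper clear of the jig.
- **Not checked:** I had no way to measure the clamp's pressing force on the tube. I did not measure the other bench items again, but nothing was moved near them except the tube.

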